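# Uncap the covered gas outlet whose thread hand is unknown

### The job

Make the gas outlet under the dust cover ready for a torch hose: lift the loose black dust cover off, set it upright in the round recess of the wooden holder and let go of it. Then loosen the steel screw cap that was under it, which may have a right-hand or a left-hand thread, so try both ways to find the one in which it turns, turn it until it is free, lift it off by about 10 cm and finish while still holding it up in the gripper. Leave the other outlet's cap and the things lying around alone.

Things in the scene. Friction and masses are not known exactly. Their poses are not given: they have to be found in the camera images.
- cover_knob (a point): loose black plastic dust cover, 80 g: upside-down cup, outer diameter 65 mm, 69 mm tall, with a round knob on top, 26 mm wide and 30 mm tall with its neck. Point: centre of the knob's grip, on the axis, 87 mm above the cup's lower rim, 18 mm above its flat top, 12 mm below the knob's top; z up
- holder_seat (a point): fixed light wooden block 100 x 100 x 26 mm with one round recess, 78 mm wide and 14 mm deep, with a small chamfer. The point is the centre of the recess's flat floor, 12 mm above the bench; z up. With the cover seated, the centre of its knob is 87 mm above this point
- wanted_outlet (a point): the place on the grey mounting plate (90 x 260 x 10 mm, fixed to the bench) of the outlet that is under the dust cover: the left end of the plate as the robot sees it. The point is on that outlet's upright axis at the top of its neck, 64 mm above the bench; z up. The cap whose axis is here is the one to take off
- cap_1_bar (a point): screw cap of one outlet, plain steel, 160 g: round knurled skirt 53 mm wide, 29 mm tall, and on top a straight grip bar 44 mm long, 14 mm thick, 25 mm tall. Point: centre of the bar, on the cap's axis, 12.5 mm above the skirt's top, 41 mm above its lower rim; x along the bar, y across it, z up. 2 mm of play up and down
- cap_2_bar (a point): screw cap of the other outlet, plain steel, 160 g: round knurled skirt 53 mm wide, 29 mm tall, and on top a straight grip bar 44 mm long, 14 mm thick, 25 mm tall. Point: centre of the bar, on the cap's axis, 12.5 mm above the skirt's top, 41 mm above its lower rim; x along the bar, y across it, z up. 2 mm of play up and down
- outlet_1_top (a point): fixed brass outlet of cap_1, at either end of the plate, 15 cm from the other; visible is a round 68 mm shoulder, top 36 mm above the bench; its neck is hidden in the cap. Point: on its axis at the neck's top, 64 mm above the bench; z up. With the cap home, the bar lies along this x and its centre is 18 mm above this point
- outlet_2_top (a point): fixed brass outlet of cap_2, at either end of the plate, 15 cm from the other; visible is a round 68 mm shoulder, top 36 mm above the bench; its neck is hidden in the cap. Point: on its axis at the neck's top, 64 mm above the bench; z up. With the cap home, the bar lies along this x and its centre is 18 mm above this point
- cover: the dust cover as a whole; origin at the centre of its lower rim, z up. It is open below (wall 3 mm) and hangs over the wanted cap with 3 mm of play all round, its rim resting on the outlet's shoulder; it must rise about 65 mm to clear the cap
- cap_1: cap_1 as a whole; origin at the centre of the skirt's lower rim, x along the bar. Part-turn screw: as found it is home and cannot be pulled off; in its tightening sense it stops hard within 3 degrees, in the other it turns freely, can be lifted straight off from 38 degrees on, and stops hard at about 64 (aim for 51). It must rise 25 mm to come clear
- cap_2: cap_2 as a whole, works like cap_1; origin at the centre of the skirt's lower rim, x along the bar. One of the two caps loosens counter-clockwise seen from above, the other clockwise; they look the same, and which one is under the cover changes from start to start
- outlet_1: the outlet of cap_1; origin at the centre of its underside, 10 mm above the bench
- outlet_2: the outlet of cap_2; origin at the centre of its underside, 10 mm above the bench
- plate: the fixed grey mounting plate under both outlets, 90 x 260 x 10 mm; origin at the centre of its underside, y along its length
- screw_dish: bystander: round metal dish of screws, 86 mm wide and 26 mm high, loose; origin at the centre of its underside
- tape_measure_0: bystander: tape measure standing on its base, 58 x 77 x 62 mm, loose; origin at the centre of its underside
- spring_clamp: bystander: spring clamp lying flat, 75 x 106 x 20 mm, loose; origin at the centre of its underside
Things that resemble listed ones, but are neither listed nor needed, are in the scene too. What is shaped like the cap_2 but green is not meant.

How it is judged:
By the outcome, as a careful person would: the job done as asked, in the order asked, and still so for the second after the job is handed in, while the arm keeps its last pose, push and grip.
It also fails if it takes over 61 s, if anything falls off the work surface, if the arm or the gripper's body presses on something with over 40 N, if the wrist force passes 120 N, or if a joint passes its speed limit or range.

### The arm

A 6-joint arm with a two-finger parallel gripper is mounted at the origin on a cart in front of the work surface, level with it; the furniture and walls round the work are solid. World frame = base frame: x ahead of the robot, y to its left, z up, the work surface at z = 0. Lengths are in m, angles in rad, forces in N, time in s.
With the tool pointing down it reaches from about 0.35 to 0.725 m from the base axis. Payload 4.3 kg.
Tool frame: the origin (TCP) lies between the finger pads; the fingertips stand 19 mm ahead of it and the grasp point (between the pads) is the TCP; z points along the fingers, y is the line along which they close (so a half turn about z gives the same grasp; the last joint's range is limited). The gripper opens to 85 mm and grips with 20 to 120 N. Pads are 22 mm wide; open, the fingers measure 114 mm over their backs; the gripper's body (76 mm by 85 mm) begins 54 mm behind the grasp point. The pads swing forward as they close: fully open they stand 13 mm farther back than shut.
Start: joints at [1.018, 0.377, 0.081, 1.274, 0, 1.46], TCP at [0.246, 0.52, 0.25] pointing down, gripper open.
Joint ranges: [-2.72, 2.72], [-0.84, 1.66], [-1.02, 1.22], [-1.77, 2.12], [-1.37, 1.28], [-3.14, 3.14]. Speed limits (rad/s): [2.57, 2.57, 3.14, 3.14, 3.14, 3.14].

### API

Orientations are given as a rotation vector (axis times angle).
In Python, from bench import arm gives the robot as it stands. The module is installed in compiled form; this text tells all that it offers.
- The arm moves only by the shell command python3 -m jog 'ROWS' [FORCE]. ROWS is JSON, a list of rows, each an object with "claw": the finger opening in m, from 0 to 0.0854; "delta_pos": the shift along the tool's x, y, z in m, a list of three; "twist": the turn about the tool's z in degrees. A call has 1 to 12 rows; each row is the pose to reach, as a shift and turn from the pose commanded when the call began, along the tool's axes at that moment; what a row does not reach only later rows make up. A row lasts 1/8 s, in which the tool goes at most 62.5 mm and 10.7 degrees, less where a joint would pass 70% of its speed; a pose out of reach is approached as far as the arm can. A call with a gripper value outside its range is refused whole. The fingers move at their own pace and stop on an object; FORCE is the grip in N (left out, the last holds). Time passes only in rows, so rows that repeat a pose let the fingers close. It gives the time, the measured TCP pose, the force and the opening at its end, in the units of the state.
- arm.read_state(): the state, without advancing time (a new reading comes with each control period).
- arm.capture(name): name is "scene" or "side" or "wrist"; returns a dict with "color" (480x640x3 uint8, red, green, blue), "fx", "fy", "cx", "cy" (pixels), "distortion" ([k1, k2, p1, p2, k3] as OpenCV has them; the pictures are not rectified), "R" (3x3) and "t" (3): a world point X has camera coordinates R X + t. Camera axes: x right, y down, z forward; pixel columns grow to the right and rows downward; lengths in m; the calibration is good to about 2 mm. A picture is of the moment at which its call begins. There is no depth.
- arm.close_job(): hands the job in, once; it reports no verdict.
The state is a dict: "clock": time; "qpos": joint angles; "qd": joint speeds; "joint_efforts": joint torques, N m; "eef_pos": TCP position; "eef_rot": TCP orientation; "force": force on the tool from outside, world axes, zero at the start; "moment": the same for the moment, N m; "finger_gap": finger opening in m.
Only numpy, scipy, OpenCV 4.12 (cv2) and the standard library are available. Lean on these libraries where they do the work, as an engineer would, in place of code of your own. Each camera call takes 0.05 s, during which the arm holds its last target. There are 200 camera calls.

## Working session

There is one attempt and no reset: what is moved stays moved. The work goes in short steps, Python scripts to look and compute and a shell command to move; the robot and the scene stay as the last step left them, time stands still between calls to the robot, and variables do not carry over. Pictures are saved under pics/ and viewed, on a budget of 10 in all, crops included, one or two more only if the job needs it, and the job is handed in when it is done.

```bash
mkdir -p pics; cat > h.py <<'E'
import numpy as np, cv2
from bench import arm
from scipy.spatial.transform import Rotation as Rot
def K(c): return np.array([[c['fx'],0,c['cx']],[0,c['fy'],c['cy']],[0,0,1.]])
def ray(c,uv):
    p=cv2.undistortPoints(np.array([[uv]],float),K(c),np.array(c['distortion'],float))[0,0]
    R=np.array(c['R']);t=np.array(c['t']);return -R.T@t, R.T@np.array([p[0],p[1],1.])
def onplane(c,uv,z):
    o,d=ray(c,uv);return o+d*(z-o[2])/d[2]
def proj(c,X):
    r=cv2.Rodrigues(np.array(c['R'],float))[0]
    return cv2.projectPoints(np.array(X,float).reshape(-1,3),r,np.array(c['t'],float),K(c),np.array(c['distortion'],float))[0][:,0]
def save(c,n): cv2.imwrite('pics/'+n,c['color'][:,:,::-1])
def tri(c1,u1,c2,u2):
    o1,d1=ray(c1,u1);o2,d2=ray(c2,u2);A=np.stack([d1,-d2],1)
    s=np.linalg.lstsq(A,o2-o1,rcond=None)[0];a=o1+d1*s[0];b=o2+d2*s[1];return (a+b)/2,np.linalg.norm(a-b)
def totool(P):
    s=arm.read_state();return Rot.from_rotvec(s['eef_rot']).as_matrix().T@(np.array(P)-s['eef_pos'])
E
python3 - <<'E'
from h import *
import pickle
for n in ('scene','side','wrist'):
    c=arm.capture(n);save(c,n+'0.png');pickle.dump(c,open(n+'0.pkl','wb'));print(n,c['R'],c['t'])
s=arm.read_state();print(s);print(Rot.from_rotvec(s['eef_rot']).as_matrix())
E
```

```text
scene [[ 0.7786931  -0.62713211  0.01850331]
 [-0.24569017 -0.33193805 -0.91074336]
 [ 0.57729836  0.70464349 -0.41255806]] [-0.53225992  0.14241579  0.84186994]
side [[-0.994828   -0.10048336  0.0148442 ]
 [-0.05602263  0.42089854 -0.9053761 ]
 [ 0.08472733 -0.90152511 -0.42435099]] [0.53395817 0.191641   0.96788833]
wrist [[ 0.42783971  0.90385411 -0.0009594 ]
 [ 0.85374609 -0.40377209  0.3287639 ]
 [ 0.29676723 -0.14147734 -0.94441166]] [-0.57363993 -0.04333617  0.38071912]
{'clock': 0.15, 'qpos': array([1.01771168e+00, 3.77929382e-01, 7.99196794e-02, 1.27444850e+00,
       3.47738537e-06, 1.46048826e+00]), 'qd': array([ 0.00106987, -0.00163396,  0.00460407, -0.00063825, -0.00072033,
        0.00019754]), 'joint_efforts': array([ 8.16921183e-04, -4.64038789e+01,  2.70169508e+01,  1.39371684e-02,
       -8.34109937e-05, -1.13224816e-07]), 'eef_pos': array([0.24609261, 0.51912376, 0.24955096]), 'eef_rot': array([-6.89724476e-01, -3.06438538e+00,  2.46597546e-03]), 'force': array([-1.03636613,  0.69314312,  0.23019093]), 'moment': array([0.02905796, 0.00239499, 0.00540139]), 'finger_gap': 0.08542012755416088}
[[-9.03565438e-01  4.28449217e-01 -8.75968335e-04]
 [ 4.28450072e-01  9.03564354e-01 -1.41228018e-03]
 [ 1.86403427e-04 -1.65139625e-03 -9.99998619e-01]]
```

View pics/scene0.png

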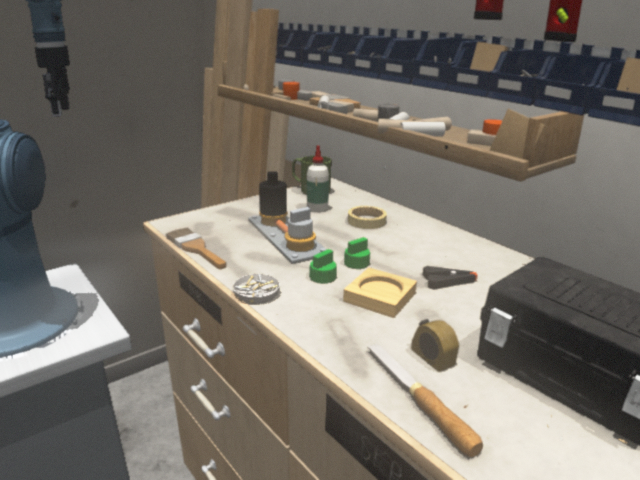

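View pics/side0.png

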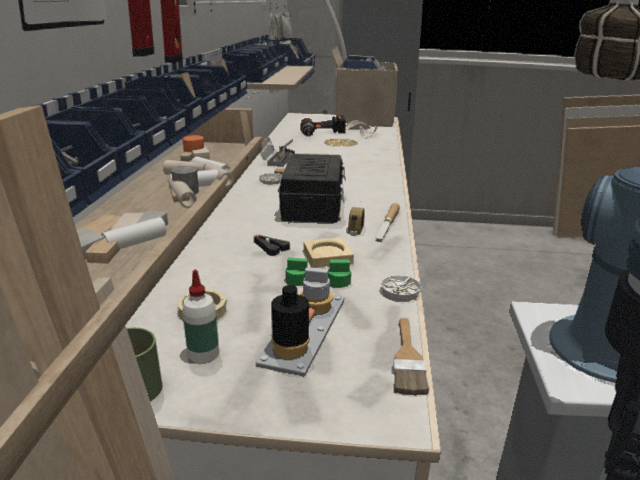

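Scene view: black knobbed cup (273,198) on the far-left brass outlet. The bare steel cap (300,222) is the other outlet's. Light square block with a recess at (380,290). Side view: cup at (290,320), block at (328,252).

Possible mix-ups:
- **Cover:** the glue bottle (318,178) and the mug (315,172).
- **Holder:** the wooden ring (367,217).
- **Cap:** green caps (322,266) and (357,252), and the other steel cap (300,222).

By the description I choose the black cup (273,198), the square block (380,290), and the cap under the cup. One close crop to check.

```bash
python3 - <<'E'
from h import *
import pickle
a=pickle.load(open('scene0.pkl','rb'));b=pickle.load(open('side0.pkl','rb'))
A=cv2.resize(a['color'][160:315,235:425],None,fx=4,fy=4,interpolation=cv2.INTER_CUBIC)[:,:,::-1]
B=cv2.resize(b['color'][235:375,250:360],None,fx=4,fy=4,interpolation=cv2.INTER_CUBIC)[:,:,::-1]
A=cv2.resize(A[:, :],(440,359));B=cv2.resize(B,(359*110//140,359))
cv2.imwrite('pics/crop.png',np.hstack([A,B]))
def blob(c,x0,y0,x1,y1):
    g=c['color'].max(2);m=np.zeros(g.shape,np.uint8);m[y0:y1,x0:x1]=(g[y0:y1,x0:x1]<60)
    n,l,st,ce=cv2.connectedComponentsWithStats(m);i=1+np.argmax(st[1:,4]);m=l==i
    for y in range(st[i,1],st[i,1]+st[i,3],2):
        x=np.where(m[y])[0];print(y,x.min(),x.max(),end=' | ')
    print()
blob(a,250,165,300,225);blob(b,260,275,320,365)
E
```

```text
173 269 276 | 175 268 276 | 177 268 276 | 179 268 276 | 181 267 278 | 183 264 284 | 185 262 285 | 187 262 285 | 189 261 284 | 191 260 284 | 193 261 284 | 195 261 284 | 197 261 284 | 199 270 284 | 201 270 283 | 203 279 280 | 205 279 279 | 
285 288 293 | 287 284 295 | 289 283 296 | 291 283 296 | 293 283 296 | 295 282 298 | 297 277 305 | 299 274 307 | 301 273 308 | 303 272 307 | 305 272 308 | 307 272 308 | 309 272 307 | 311 272 307 | 313 272 307 | 315 272 307 | 317 272 308 | 319 272 308 | 321 273 308 | 323 273 308 | 325 272 308 | 327 273 307 | 329 273 307 | 331 273 307 | 333 273 307 | 335 273 307 | 337 273 307 | 339 273 306 | 341 274 305 | 343 276 302 | 345 280 297 |
```

View pics/crop.png

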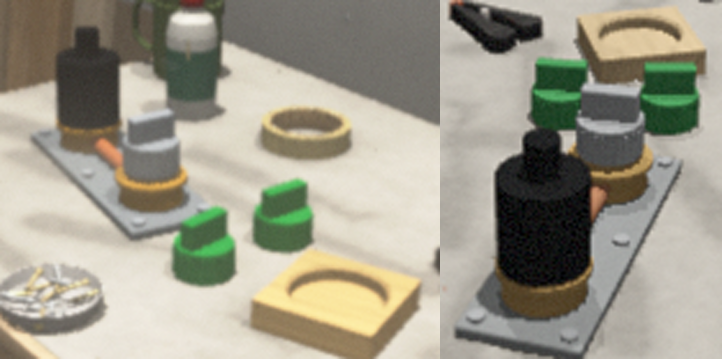

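The crop confirms the choice: knobbed black cup on its brass shoulder, left end of the plate; holder recess at about (381,287) in scene and (328,248) in side; the ring and green caps are decoys. Now the positions.

```bash
python3 - <<'E'
from h import *
import pickle
a=pickle.load(open('scene0.pkl','rb'));b=pickle.load(open('side0.pkl','rb'))
print('knob',tri(a,(272.3,177.5),b,(289.7,291.5)),onplane(a,(272.3,177.5),.123),onplane(b,(289.7,291.5),.123))
print('recess',tri(a,(381.4,287),b,(328.4,247.5)),onplane(a,(381.4,287),.026),onplane(b,(328.4,247.5),.026))
print('cap2top',onplane(a,(300,216),.0945-.0125),onplane(b,(317,276),.082))
P=onplane(b,(289.7,291.5),.123)
for n,c in(('a',a),('b',b)): print(n,proj(c,[P,P+[0,0,.012],P-[0,0,.018],P-[0,0,.087]]).round(1).tolist())
s=arm.read_state();print(totool(tri(a,(272.3,177.5),b,(289.7,291.5))[0]))
# bolts of plate in side view crop px -> full
f=lambda x,y:(250+(x-440)/2.564,235+y/2.564)
for p in((475,315),(568,336),(668,160)): print(onplane(b,f(*p),.01))
E
```

```text
knob (array([0.58630244, 0.06979986, 0.12120858]), np.float64(0.0024687369444456805)) [0.5810373  0.06345797 0.123     ] [0.58693183 0.07124044 0.123     ]
recess (array([ 0.5557814 , -0.32424484,  0.0221669 ]), np.float64(0.0014381265747918307)) [ 0.55199791 -0.32845518  0.026     ] [ 0.5545192  -0.31501582  0.026     ]
cap2top [ 0.55313427 -0.08116755  0.082     ] [ 0.55515142 -0.06490308  0.082     ]
a [[272.6, 176.2], [272.5, 171.2], [272.7, 183.6], [273.3, 211.2]]
b [[289.7, 291.5], [289.6, 285.3], [289.8, 300.7], [290.3, 334.3]]
[-0.49993863 -0.26001849  0.12867876]
[0.62783047 0.1101807  0.01      ]
[0.56256514 0.12481907 0.01      ]
[ 0.51371494 -0.11056883  0.01      ]
```

```bash
python3 -m jog '[{"claw":0.07,"delta_pos":[-0.5,-0.26,0.0],"twist":0},{"claw":0.07,"delta_pos":[-0.5,-0.26,0.0],"twist":0},{"claw":0.07,"delta_pos":[-0.5,-0.26,0.0],"twist":0},{"claw":0.07,"delta_pos":[-0.5,-0.26,0.0],"twist":0},{"claw":0.07,"delta_pos":[-0.5,-0.26,0.0],"twist":0},{"claw":0.07,"delta_pos":[-0.5,-0.26,0.0],"twist":0},{"claw":0.07,"delta_pos":[-0.5,-0.26,0.0],"twist":0},{"claw":0.07,"delta_pos":[-0.5,-0.26,0.0],"twist":0},{"claw":0.07,"delta_pos":[-0.5,-0.26,0.0],"twist":0},{"claw":0.07,"delta_pos":[-0.5,-0.26,0.0],"twist":0},{"claw":0.07,"delta_pos":[-0.5,-0.26,0.0],"twist":0},{"claw":0.07,"delta_pos":[-0.5,-0.26,0.0],"twist":0}]' 40
python3 - <<'E'
from h import *
import pickle
c=arm.capture('wrist');pickle.dump(c,open('w1.pkl','wb'))
P=[.5863,.0698,.123]
im=c['color'][:,:,::-1].copy()
for p in proj(c,[P,[.586,.07,.135],[.586,.07,.105],[.5558,-.3242,.026]]): print(p);cv2.circle(im,(int(p[0]),int(p[1])),3,(0,0,255),1) if abs(p).max()<1000 else 0
cv2.imwrite('pics/w1.png',im);s=arm.read_state();print(s['eef_pos'],s['qpos'],totool(P))
E
```

```text
clock: 1.65
eef_pos: [0.5859, 0.0717, 0.2503]
eef_rot: [-0.687, -3.065, -0.0]
force: [-0.5, 0.2, -0.2]
finger_gap: 0.0703
[319.77434578 233.33784851]
[319.80016911 238.02173072]
[319.89612941 226.01225957]
[ 18.86501369 316.27858289]
[0.58588974 0.0717555  0.25043007] [1.42889957e-02 4.09679583e-01 1.29548570e-01 1.29103807e+00
 2.62884265e-04 4.55082788e-01] [-0.00126276 -0.00160275  0.1274294 ]
```

View pics/w1.png

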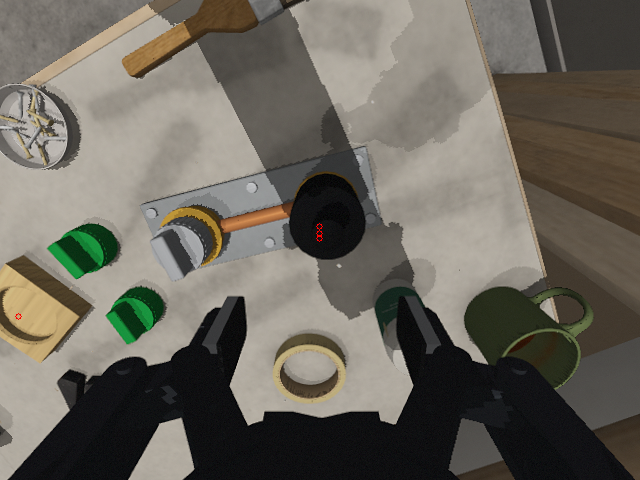

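The wrist view shows the cover at about (328,215), the bottle at (392,320) behind the right finger, and my knob estimate at (320,233), a few pixels left of the cup's axis. I'll find the knob by stretching the contrast and check the bottle's clearance.

```bash
python3 - <<'E'
from h import *
import pickle
c=pickle.load(open('w1.pkl','rb'));b=pickle.load(open('side0.pkl','rb'))
g=cv2.medianBlur(c['color'],5).max(2)
cr=np.clip(g[160:280,270:390].astype(float)*5,0,255).astype(np.uint8)
cv2.imwrite('pics/w1c.png',cv2.resize(cr,None,fx=5,fy=5))
print('bottle',onplane(b,(202,352),0),onplane(b,(199,300),.12))
P=np.array([.586,.07,.123])
for dx in (-.013,.013):
  for ax in ((1,0,0),(0,1,0)): print(proj(c,P+dx*np.array(ax)))
E
```

```text
bottle [0.74341836 0.09498768 0.        ] [0.73201211 0.11350705 0.12      ]
[[312.69461528 218.58905673]]
[[305.04388541 239.52061044]]
[[326.78253307 246.82028745]]
[[334.84151738 226.20875685]]
```

View pics/w1c.png

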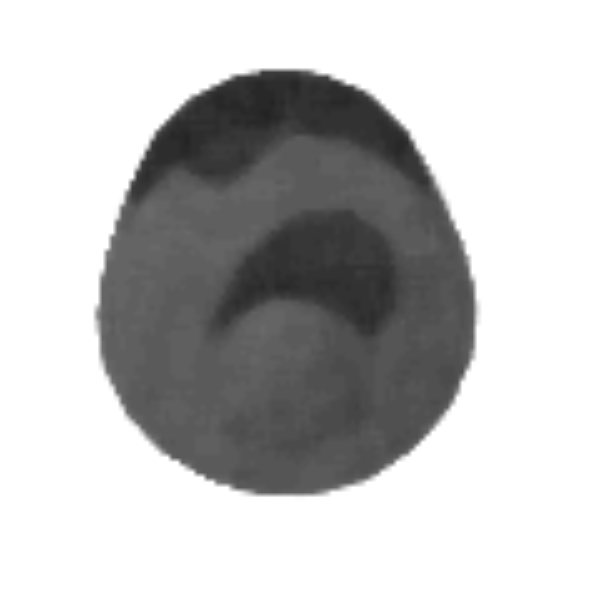

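The stretched crop shows the knob's top disc centred near crop (287,380), i.e. pixel (327.5,236), and the cup's bottom edge at y≈259.

```bash
python3 - <<'E'
from h import *
import pickle
c=pickle.load(open('w1.pkl','rb'))
P=onplane(c,(327.5,236),.135);print(P,totool([P[0],P[1],.126]))
th=np.linspace(0,6.28,60)
q=proj(c,np.stack([P[0]+.0325*np.cos(th),P[1]+.0325*np.sin(th),0*th+.105],1));print('top disc x',q[:,0].min(),q[:,0].max(),'ymax',q[:,1].max(),'meas 289..365.6, 259')
E
```

```text
[0.58701277 0.07593937 0.135     ] [0.00071336 0.0042541  0.12443071]
top disc x 288.02383611279436 365.622012599079 ymax 259.87308351435166 meas 289..365.6, 259
```

```bash
python3 -m jog '[{"claw":0.07,"delta_pos":[0.001,0.004,0.05],"twist":0},{"claw":0.07,"delta_pos":[0.001,0.004,0.09],"twist":0},{"claw":0.07,"delta_pos":[0.001,0.004,0.124],"twist":0},{"claw":0.07,"delta_pos":[0.001,0.004,0.124],"twist":0},{"claw":0.01,"delta_pos":[0.001,0.004,0.124],"twist":0},{"claw":0.01,"delta_pos":[0.001,0.004,0.124],"twist":0},{"claw":0.01,"delta_pos":[0.001,0.004,0.124],"twist":0},{"claw":0.01,"delta_pos":[0.001,0.004,0.124],"twist":0},{"claw":0.01,"delta_pos":[0.001,0.004,0.124],"twist":0}]' 40
```

```text
clock: 2.82
eef_pos: [0.5892, 0.0748, 0.1284]
eef_rot: [0.689, 3.061, 0.003]
force: [-0.3, 1.3, 6.5]
finger_gap: 0.0246
```

```bash
python3 -m jog '[{"claw":0.01,"delta_pos":[0,0,-0.02],"twist":0},{"claw":0.01,"delta_pos":[0,0,-0.05],"twist":0},{"claw":0.01,"delta_pos":[0,0,-0.08],"twist":0},{"claw":0.01,"delta_pos":[0,0,-0.11],"twist":0},{"claw":0.01,"delta_pos":[0,0,-0.11],"twist":0}]' 40
python3 - <<'E'
from h import *
import pickle
c=arm.capture('wrist');pickle.dump(c,open('w2.pkl','wb'));save(c,'w2.png')
s=arm.read_state();print(s['force'],s['finger_gap'],totool([.5558,-.3242,.23]))
c=pickle.load(open('w1.pkl','rb'));print(onplane(c,(27,313),.026))
E
```

```text
clock: 3.45
eef_pos: [0.5893, 0.0744, 0.2392]
eef_rot: [0.689, 3.059, 0.002]
force: [0.9, 0.6, -0.6]
finger_gap: 0.0242
[-0.41596144 -0.96769873 -1.03442756] 0.024217283703795504 [-0.14135992 -0.374062    0.00712601]
[ 0.55653109 -0.31143913  0.026     ]
```

View pics/w2.png

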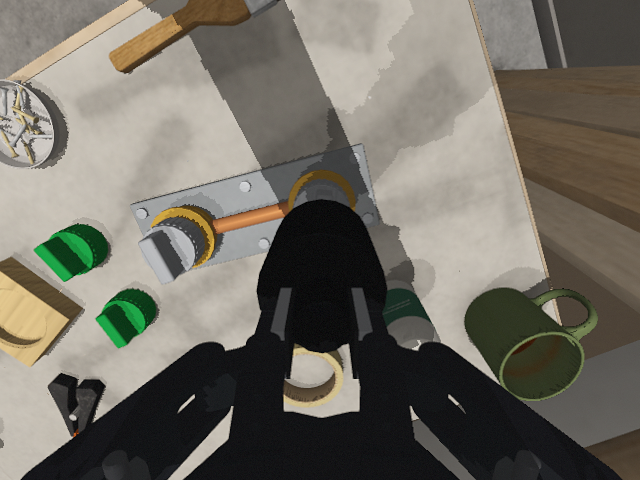

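The cover is lifted clear in the gripper and the steel cap shows under it. Next I move short of the holder so the wrist camera can see the recess.

```bash
python3 -m jog '[{"claw":0.01,"delta_pos":[-0.025,-0.045,0],"twist":0},{"claw":0.01,"delta_pos":[-0.05,-0.09,0],"twist":0},{"claw":0.01,"delta_pos":[-0.075,-0.135,0],"twist":0},{"claw":0.01,"delta_pos":[-0.1,-0.18,0],"twist":0},{"claw":0.01,"delta_pos":[-0.125,-0.225,0],"twist":0},{"claw":0.01,"delta_pos":[-0.141,-0.26,0],"twist":0},{"claw":0.01,"delta_pos":[-0.141,-0.26,0],"twist":0},{"claw":0.01,"delta_pos":[-0.141,-0.26,0],"twist":0}]' 40
python3 - <<'E'
from h import *
import pickle
c=arm.capture('wrist');pickle.dump(c,open('w3.pkl','wb'));save(c,'w3.png')
s=arm.read_state();print(s['eef_pos'],s['finger_gap'],proj(c,[[.5558,-.3242,.026],[.5565,-.3114,.026]]))
E
```

```text
clock: 4.5
eef_pos: [0.6029, -0.2203, 0.2348]
eef_rot: [-0.689, -3.062, -0.002]
force: [-0.5, 0.5, -0.9]
finger_gap: 0.0242
[ 0.60308246 -0.21975027  0.23519613] 0.024193053437106878 [[209.65876946 208.77645067]
 [220.76854472 204.13161132]]
```

View pics/w3.png

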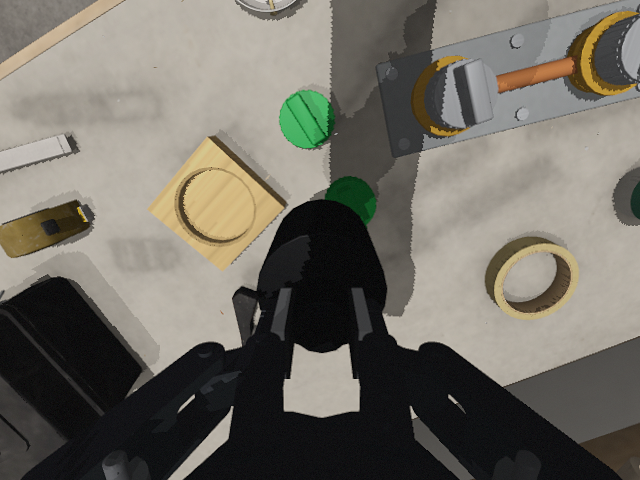

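The wrist view shows the recess rim spanning x 176–257 and y 166–245, centre about (216.5,205.5). I'll check its diameter against the given 78 mm.

```bash
python3 - <<'E'
from h import *
import pickle
c=pickle.load(open('w3.pkl','rb'))
P=onplane(c,(216.5,205.5),.026);print(P)
th=np.linspace(0,6.28,90)
for r in(.039,.041):
  for z in (.026,.012):
    q=proj(c,np.stack([P[0]+r*np.cos(th),P[1]+r*np.sin(th),0*th+z],1));print(r,z,q.min(0),q.max(0))
g=cv2.cvtColor(c['color'],cv2.COLOR_RGB2HSV)
print([int(v) for v in c['color'][205,160:275,:].sum(1)])
print([int(v) for v in c['color'][150:262,216,:].sum(1)])
T=totool([P[0],P[1],.099+.0025]);print(T)
E
```

```text
[ 0.55585769 -0.31607623  0.026     ]
0.039 0.026 [178.14124428 166.81538929] [254.7927778  241.47327234]
0.039 0.012 [183.43595051 164.97841658] [257.23791785 237.07805668]
0.041 0.026 [176.17289144 164.75426559] [256.75509485 243.24910584]
0.041 0.012 [181.54056733 162.99363604] [259.12719362 238.79811417]
[545, 543, 538, 532, 529, 533, 533, 532, 534, 538, 535, 532, 530, 529, 442, 387, 389, 396, 285, 176, 172, 178, 177, 239, 236, 452, 532, 536, 528, 518, 506, 508, 520, 526, 529, 533, 535, 535, 530, 531, 529, 524, 522, 515, 506, 502, 499, 493, 512, 526, 533, 535, 535, 535, 533, 530, 531, 526, 521, 521, 520, 524, 523, 523, 523, 524, 526, 521, 520, 518, 521, 527, 527, 528, 531, 535, 535, 537, 535, 534, 528, 524, 521, 517, 519, 516, 518, 523, 527, 530, 529, 530, 530, 495, 435, 453, 495, 483, 482, 484, 491, 496, 503, 509, 513, 512, 506, 509, 513, 515, 513, 512, 512, 511, 508]
[540, 535, 534, 526, 531, 537, 543, 548, 544, 543, 540, 538, 535, 538, 538, 537, 539, 512, 411, 412, 516, 537, 530, 533, 538, 541, 544, 539, 538, 533, 534, 537, 537, 534, 533, 535, 530, 525, 523, 521, 514, 507, 500, 499, 494, 498, 511, 523, 537, 533, 535, 541, 536, 535, 530, 531, 524, 520, 522, 520, 517, 519, 520, 520, 522, 522, 522, 522, 521, 519, 522, 517, 503, 503, 516, 532, 533, 538, 540, 541, 537, 534, 529, 523, 522, 519, 500, 451, 446, 318, 184, 209, 255, 406, 442, 431, 446, 499, 489, 477, 473, 479, 489, 495, 503, 506, 508, 504, 502, 507, 516, 517]
[ 0.00119116 -0.10733949  0.13364258]
```

```bash
python3 -m jog '[{"claw":0.01,"delta_pos":[-0.002,-0.04,0],"twist":0},{"claw":0.01,"delta_pos":[-0.002,-0.08,0],"twist":0},{"claw":0.01,"delta_pos":[-0.002,-0.108,0],"twist":0},{"claw":0.01,"delta_pos":[-0.002,-0.108,0.03],"twist":0},{"claw":0.01,"delta_pos":[-0.002,-0.108,0.07],"twist":0},{"claw":0.01,"delta_pos":[-0.002,-0.108,0.1],"twist":0},{"claw":0.01,"delta_pos":[-0.002,-0.108,0.112],"twist":0},{"claw":0.01,"delta_pos":[-0.002,-0.108,0.118],"twist":0},{"claw":0.01,"delta_pos":[-0.002,-0.108,0.124],"twist":0},{"claw":0.01,"delta_pos":[-0.002,-0.108,0.13],"twist":0},{"claw":0.01,"delta_pos":[-0.002,-0.108,0.13],"twist":0}]' 40
```

```text
clock: 5.92
eef_pos: [0.5591, -0.3193, 0.1062]
eef_rot: [-0.69, -3.065, -0.0]
force: [-0.3, -0.2, -0.1]
finger_gap: 0.0242
```

```bash
python3 - <<'E'
from h import *
import pickle
a=arm.capture('scene');b=arm.capture('side')
A=cv2.resize(a['color'][200:320,320:440],(400,400));B=cv2.resize(b['color'][160:280,265:385],(400,400))
cv2.imwrite('pics/p4.png',np.hstack([A,B])[:,:,::-1]);s=arm.read_state();print(s['eef_pos'],s['force'])
E
```

```text
[ 0.55928495 -0.31952093  0.10662588] [ 0.06303541 -0.60321226 -0.04435805]
```

View pics/p4.png

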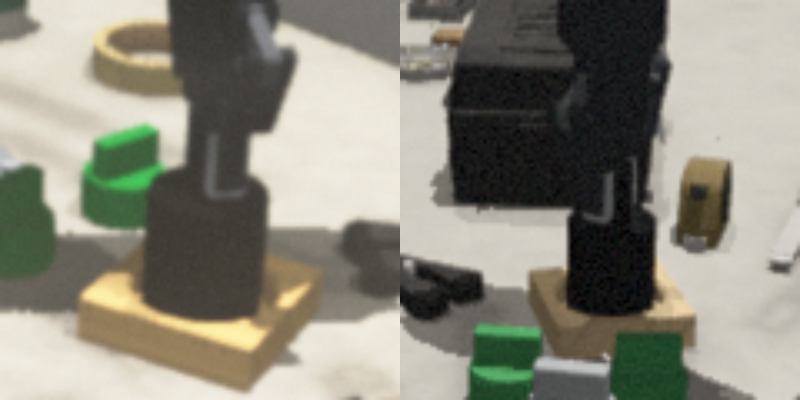

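Both views show the cover upright inside the recess, with no contact force yet. I lower it the last few mm, release and rise.

```bash
python3 -m jog '[{"claw":0.01,"delta_pos":[0,0,0.003],"twist":0},{"claw":0.01,"delta_pos":[0,0,0.004],"twist":0},{"claw":0.01,"delta_pos":[0,0,0.004],"twist":0}]' 40; python3 -m jog '[{"claw":0.06,"delta_pos":[0,0,0],"twist":0},{"claw":0.06,"delta_pos":[0,0,0],"twist":0},{"claw":0.06,"delta_pos":[0,0,0],"twist":0},{"claw":0.06,"delta_pos":[0,0,0],"twist":0},{"claw":0.06,"delta_pos":[0,0,-0.03],"twist":0},{"claw":0.06,"delta_pos":[0,0,-0.07],"twist":0},{"claw":0.06,"delta_pos":[0,0,-0.12],"twist":0},{"claw":0.06,"delta_pos":[0,0,-0.12],"twist":0}]'
python3 - <<'E'
from h import *
s=arm.read_state();print(s['eef_pos'],totool([.587,.0757,.24]))
E
```

```text
clock: 6.4
eef_pos: [0.5598, -0.3197, 0.1043]
eef_rot: [0.689, 3.063, -0.001]
force: [-2.4, 2.0, 8.5]
finger_gap: 0.024
clock: 7.4
eef_pos: [0.5615, -0.321, 0.2274]
eef_rot: [0.688, 3.056, -0.006]
force: [-0.0, -0.6, -0.8]
finger_gap: 0.06
[ 0.56145481 -0.32098378  0.22743624] [ 0.14675942  0.36935068 -0.01449733]
```

```bash
python3 -m jog '[{"claw":0.06,"delta_pos":[0.025,0.06,0],"twist":0},{"claw":0.06,"delta_pos":[0.05,0.12,0],"twist":0},{"claw":0.06,"delta_pos":[0.075,0.18,0],"twist":0},{"claw":0.06,"delta_pos":[0.1,0.24,0],"twist":0},{"claw":0.06,"delta_pos":[0.125,0.3,0],"twist":0},{"claw":0.06,"delta_pos":[0.147,0.37,-0.01],"twist":0},{"claw":0.06,"delta_pos":[0.147,0.37,-0.01],"twist":0},{"claw":0.06,"delta_pos":[0.147,0.37,-0.01],"twist":0},{"claw":0.06,"delta_pos":[0.147,0.37,-0.01],"twist":0}]' 
python3 - <<'E'
from h import *
import pickle
c=arm.capture('wrist');pickle.dump(c,open('w5.pkl','wb'))
im=c['color'][150:300,240:440,::-1];cv2.imwrite('pics/w5.png',cv2.resize(im,None,fx=4,fy=4,interpolation=cv2.INTER_CUBIC))
a=arm.capture('scene');save(a,'s5.png')
s=arm.read_state();print(s['eef_pos'],s['qpos'],proj(c,[[.587,.0757,.0945],[.587,.0757,.0695]]))
E
```

```text
clock: 8.52
eef_pos: [0.5844, 0.0772, 0.2314]
eef_rot: [-0.69, -3.063, 0.001]
force: [-0.4, -0.2, -0.3]
finger_gap: 0.0598
[0.58453526 0.07664604 0.23175351] [ 2.29384973e-02  4.13197959e-01  8.67080988e-02  1.24523931e+00
 -2.78754360e-04  4.67525843e-01] [[321.51599893 231.7173133 ]
 [321.48701503 222.76705066]]
```

View pics/w5.png

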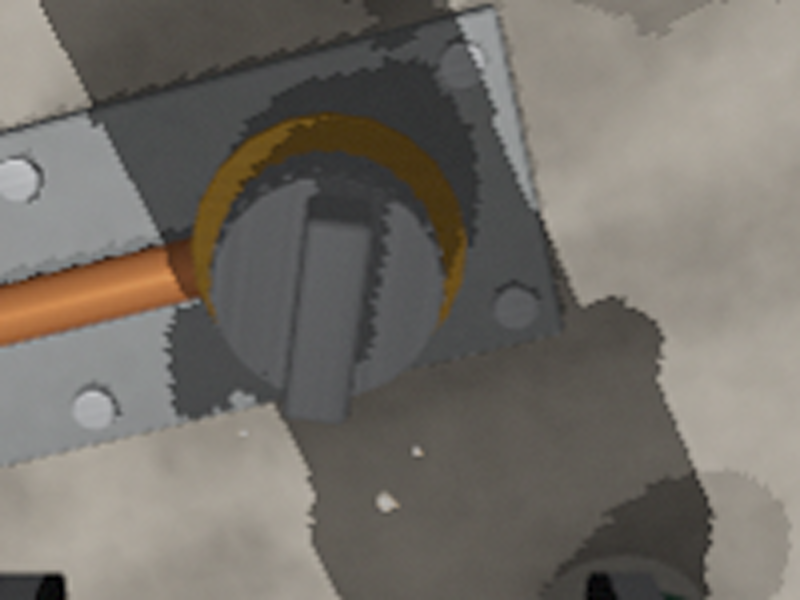

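The crop shows the bare cap with its bar nearly along the image's vertical. Bar-top corners are at crop (308,222), (372,226), (348,420) and (287,416), so the centre is at pixel (322.2,230.2), agreeing with the prediction.

```bash
python3 - <<'E'
from h import *
import pickle
c=pickle.load(open('w5.pkl','rb'));f=lambda x,y:(240+x/4,150+y/4)
p=[onplane(c,f(*q),.0945) for q in((308,222),(372,226),(348,420),(287,416))]
A=(p[0]+p[1])/2;B=(p[2]+p[3])/2;C=(A+B)/2;print(C,'len',np.linalg.norm(A-B),'w',np.linalg.norm(p[0]-p[1]),np.linalg.norm(p[2]-p[3]))
R=Rot.from_rotvec(arm.read_state()['eef_rot']).as_matrix();d=R.T@(A-B);print('angle about tool z',np.degrees(np.arctan2(d[1],d[0])),'edges',[np.degrees(np.arctan2(*(R.T@(u-v))[[1,0]])) for u,v in((p[0],p[3]),(p[1],p[2]))])
print(totool([C[0],C[1],.092]))
E
```

```text
[0.58653821 0.07646648 0.0945    ] len 0.042002652715219316 w 0.012784076174303853 0.012807153646201462
angle about tool z 6.1130669336324726 edges [np.float64(6.13118422060702), np.float64(6.094985527214791)]
[-0.00198428  0.00079286  0.13975164]
```

```bash
python3 -m jog '[{"claw":0.06,"delta_pos":[-0.002,0.001,0.05],"twist":6},{"claw":0.06,"delta_pos":[-0.002,0.001,0.1],"twist":6},{"claw":0.06,"delta_pos":[-0.002,0.001,0.128],"twist":6},{"claw":0.06,"delta_pos":[-0.002,0.001,0.139],"twist":6},{"claw":0.06,"delta_pos":[-0.002,0.001,0.139],"twist":6},{"claw":0.005,"delta_pos":[-0.002,0.001,0.139],"twist":6},{"claw":0.005,"delta_pos":[-0.002,0.001,0.139],"twist":6},{"claw":0.005,"delta_pos":[-0.002,0.001,0.139],"twist":6},{"claw":0.005,"delta_pos":[-0.002,0.001,0.139],"twist":6},{"claw":0.005,"delta_pos":[-0.002,0.001,0.139],"twist":6}]' 60
python3 -c "
from h import *
s=arm.read_state();print(s['eef_pos'],s['force'],s['moment'],s['qpos'])"
```

```text
clock: 9.88
eef_pos: [0.5879, 0.0775, 0.0948]
eef_rot: [0.849, 3.022, -0.001]
force: [-1.3, -1.5, 6.3]
finger_gap: 0.013
[0.58793412 0.07753623 0.09476422] [-1.29398983 -1.54564046  6.2539189 ] [-0.47734706  0.2025472   0.05526891] [ 0.02479452  0.49900349 -0.14545453  0.9239713  -0.00124666  0.57247567]
```

Gripped (gap 13 mm on the 14 mm bar). Trying the first sense: a small positive twist, which is clockwise from above.

```bash
python3 -m jog '[{"claw":0.005,"delta_pos":[0,0,-0.001],"twist":4},{"claw":0.005,"delta_pos":[0,0,-0.001],"twist":8},{"claw":0.005,"delta_pos":[0,0,-0.001],"twist":8},{"claw":0.005,"delta_pos":[0,0,-0.001],"twist":8}]' 60
python3 -c "
from h import *
s=arm.read_state();print(s['eef_pos'],s['force'],s['moment'],s['qpos'])"
```

```text
clock: 10.38
eef_pos: [0.5871, 0.077, 0.0948]
eef_rot: [1.053, 2.958, -0.004]
force: [-1.7, -4.8, 3.2]
finger_gap: 0.0127
[0.58709515 0.07698597 0.09481729] [-1.68688216 -4.75418806  3.23139329] [-1.09779847  0.30371338  1.18720139] [ 0.02466948  0.49898497 -0.14533348  0.92614873 -0.00280878  0.70878363]
```

Moment rose to 1.2 Nm, which suggests a hard stop. Trying the other sense.

```bash
python3 -m jog '[{"claw":0.005,"delta_pos":[0,0,0],"twist":-8},{"claw":0.005,"delta_pos":[0,0,0],"twist":-14},{"claw":0.005,"delta_pos":[0,0,0],"twist":-20},{"claw":0.005,"delta_pos":[0,0,0],"twist":-20},{"claw":0.005,"delta_pos":[0,0,0],"twist":-20}]' 60
python3 -c "
from h import *
s=arm.read_state();print(s['eef_pos'],s['force'],s['moment'],s['qpos'])"
```

```text
clock: 11.0
eef_pos: [0.5877, 0.0778, 0.0947]
eef_rot: [0.53, 3.095, -0.0]
force: [0.3, -2.4, 2.3]
finger_gap: 0.0127
[0.5876964  0.07782556 0.09473888] [ 0.27006428 -2.37814738  2.29670882] [-0.62800481 -0.23400895  0.063491  ] [ 2.48798971e-02  4.99374885e-01 -1.44900082e-01  9.25128755e-01
 -4.07408375e-04  3.64292748e-01]
```

No resistance this way (0.06 Nm), so it loosens counter-clockwise. It has turned about 12–17° so far; another 37° puts it near 51°.

```bash
python3 -m jog '[{"claw":0.005,"delta_pos":[0,0,0],"twist":-7},{"claw":0.005,"delta_pos":[0,0,0],"twist":-14},{"claw":0.005,"delta_pos":[0,0,0],"twist":-21},{"claw":0.005,"delta_pos":[0,0,0],"twist":-28},{"claw":0.005,"delta_pos":[0,0,0],"twist":-34},{"claw":0.005,"delta_pos":[0,0,0],"twist":-37},{"claw":0.005,"delta_pos":[0,0,0],"twist":-37},{"claw":0.005,"delta_pos":[0,0,0],"twist":-37}]' 60
python3 - <<'E'
from h import *
s=arm.read_state();print(s['eef_pos'],s['force'],s['moment'],s['qpos'],s['finger_gap'])
E
```

```text
clock: 12.0
eef_pos: [0.5876, 0.0782, 0.0947]
eef_rot: [-0.48, 3.103, 0.001]
force: [1.1, -1.5, 3.8]
finger_gap: 0.0126
[0.58764713 0.07824136 0.09474262] [ 1.11768502 -1.54306603  3.82823898] [-0.21033194 -0.21863214  0.00197083] [ 2.51302672e-02  4.99344827e-01 -1.44939912e-01  9.25138028e-01
  5.15874915e-04 -2.81552042e-01] 0.01256091568685469
```

Still free, no stop met. Gentle 4 mm lift first, more than the 2 mm of play, watching the force.

```bash
python3 -m jog '[{"claw":0.005,"delta_pos":[0,0,-0.003],"twist":0},{"claw":0.005,"delta_pos":[0,0,-0.006],"twist":0},{"claw":0.005,"delta_pos":[0,0,-0.006],"twist":0}]' 60
python3 - <<'E'
from h import *
s=arm.read_state();print(s['force'],s['moment'],s['finger_gap'])
E
```

```text
clock: 12.38
eef_pos: [0.5868, 0.0779, 0.1001]
eef_rot: [0.481, -3.104, 0.0]
force: [1.7, -1.8, -2.2]
finger_gap: 0.0126
[ 1.7330086  -1.78194878 -2.23733799] [-0.61018633 -0.47473921  0.02663042] 0.012552331247781873
```

Only the cap's weight shows. Lifting to about 10 cm.

```bash
python3 -m jog '[{"claw":0.005,"delta_pos":[0,0,-0.015],"twist":0},{"claw":0.005,"delta_pos":[0,0,-0.03],"twist":0},{"claw":0.005,"delta_pos":[0,0,-0.045],"twist":0},{"claw":0.005,"delta_pos":[0,0,-0.065],"twist":0},{"claw":0.005,"delta_pos":[0,0,-0.085],"twist":0},{"claw":0.005,"delta_pos":[0,0,-0.096],"twist":0},{"claw":0.005,"delta_pos":[0,0,-0.096],"twist":0},{"claw":0.005,"delta_pos":[0,0,-0.096],"twist":0}]' 60
python3 - <<'E'
from h import *
s=arm.read_state();print(s['force'],s['moment'],s['finger_gap'])
a=arm.capture('scene');b=arm.capture('side')
cv2.imwrite('pics/end.png',np.hstack([cv2.resize(a['color'][120:320,240:440],(400,400)),cv2.resize(b['color'][180:380,220:420],(400,400))])[:,:,::-1])
E
```

```text
clock: 13.38
eef_pos: [0.5865, 0.0781, 0.1956]
eef_rot: [0.481, -3.103, -0.001]
force: [-0.7, -0.7, -1.8]
finger_gap: 0.0124
[-0.65670611 -0.73164805 -1.76153633] [-0.01993363  0.01049564  0.02546761] 0.01242190559840713
```

View pics/end.png

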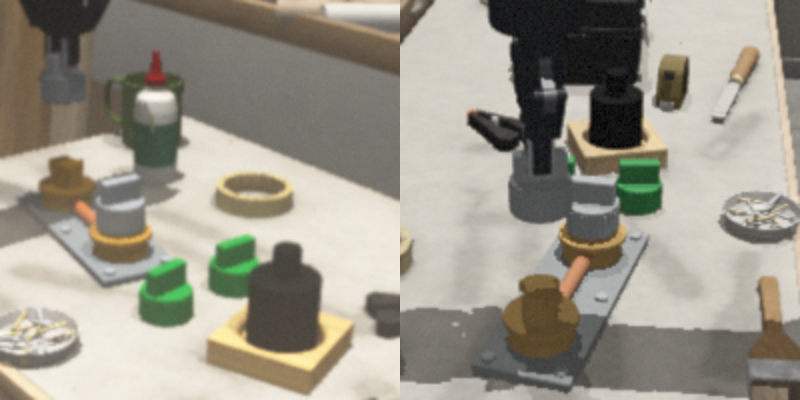

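The cap hangs in the gripper above the bare brass neck, the cover stands upright in the recess, and everything else looks untouched.

```bash
python3 -c "
from bench import arm
arm.close_job()"
```

```text
the job is handed in; nothing more can be done
```

The job is handed in at about 13.5 s of the 61 s allowed. The steel cap is off and held in the gripper about 10 cm above its outlet, and the dust cover stands upright and released in the holder's recess.

- **Cover:** it bottomed out in the recess at 8.5 N, with the arm within 1 mm of the height expected for a seated cover.
- **Thread:** clockwise from above met a stop at 1.2 Nm, so I turned it the other way. It loosens counter-clockwise and turned freely to about 51°.
- **Lift:** a small test lift showed only about the cap's weight on the wrist (2 N), so I raised it fully.
- **Last look:** the final scene and side crops show the cap hanging in the gripper, the bare brass neck, the cover in the holder, and the other cap, green caps and bystanders in view apparently where they were.

**Small disagreements:**
- My first two-camera estimates of the knob and the recess were 6–8 mm off the wrist camera's. I used the wrist camera's values.
- In the clockwise trial the gripper turned about 8°, though the cap stops within 3°, so the bar probably slipped about 5° in the pads. The 51° is therefore uncertain by a few degrees, but the cap came off cleanly.
- The finger gap read 1–2 mm under the true width of both gripped parts.

I viewed 9 pictures.

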